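Snap the sprung dust cap into a housing's port

ROBOT

A 6-joint arm with a two-finger parallel gripper is mounted at the origin on the work surface. World frame = base frame: x ahead of the robot, y to its left, z up, the work surface at z = 0. Lengths are in m, angles in rad, forces in N, time in s.
With the tool pointing down it reaches from about 0.275 to 0.725 m from the base axis. Payload 15.9 kg.
Tool frame: the origin (TCP) lies between the finger pads; the fingertips stand 19 mm ahead of it and the grasp point (between the pads) is the TCP; z points along the fingers, x is the direction in which the jaws open and shut, and the axes are right-handed (so a half turn about z gives the same grasp; the last joint's range is limited). The gripper opens to 85 mm and grips with 20 to 120 N. Pads are 22 mm wide; open, the fingers measure 114 mm over their backs; the gripper's body (76 mm by 85 mm) begins 54 mm behind the grasp point. The pads swing forward as they close: fully open they stand 13 mm farther back than shut.
Start: joints at [-1.344, 0.213, -0.034, 1.323, 0, 1.571], TCP at [0.112, -0.487, 0.25] pointing down, gripper open.
Joint ranges: [-2.98, 2.98], [-0.74, 1.72], [-1.14, 1.35], [-2.1, 2.04], [-1.57, 1.44], [-3.14, 3.14]. Speed limits (rad/s): [1.89, 1.89, 2.39, 2.57, 3.14, 3.14].

INTERFACE

Orientations are given as a rotation vector (axis times angle).
In Python, from plant import sensors, cams, ticket gives the robot as it stands.
- The arm moves only by the shell command python3 -m jog 'ROWS' [FORCE]. ROWS is JSON, a list of rows, each an object of numbers: "dx", "dy", "dz": the shift along the tool's x, y, z in m; "roll": the turn about the tool's z in degrees; "hand": the opening, from 0 (shut) to 1 (fully open). A call has 1 to 10 rows; each row shifts and turns the commanded pose from where the row before left it, along the tool's axes as they then stand; what a row does not reach is not made up. A row lasts 1/10 s, in which the tool goes at most 50 mm and 8.59 degrees, less where a joint would pass 70% of its speed; a pose out of reach is approached as far as the arm can. A call with a gripper value outside its range is refused whole. The fingers move at their own pace and stop on an object; FORCE is the grip in N (left out, the last holds). Time passes only in rows, so rows that do not move let the fingers close. It gives the time, the measured TCP pose, the force and the opening at its end, in the units of the state.
- sensors.sense(): the state, without advancing time (a new reading comes with each control period).
- cams.capture(name): name is "scene" or "side" or "wrist"; returns a dict with "color" (384x512x3 uint8, red, green, blue), "depth" (384x512 float32, m along the optical axis (not along the pixel's ray), 0 where there is no reading), "fov_y" (degrees; the focal length in pixels is half the picture's height over the tangent of half this angle, whatever the lens; pixels are square), "cx", "cy" (the principal point, pixels), "k1" (the pictures are not rectified: a ray, as slopes to the right and down, at radius r is drawn at 1 + k1 r^2 times it, then the intrinsics apply), "T" (4x4, takes a point from camera to world coordinates). Camera axes: x right, y up, looking along -z (the intrinsics and any distortion apply to the point x, -y, -z); pixel columns grow to the right and rows downward; lengths in m; the calibration is good to about 2 mm. A picture is of the moment at which its call begins.
- ticket.job_done(): hands the job in, once; it reports no verdict.
The state is a dict: "t": time; "joint_positions": joint angles; "qvel": joint speeds; "effort": joint torques, N m; "tcp_pos": TCP position; "orientation": TCP orientation; "wrist_force": force on the tool from outside, world axes, zero at the start; "ft_torque": the same for the moment, N m; "grip_width": finger opening in m.
Only numpy, scipy, OpenCV 4.12 (cv2) and the standard library are available. Lean on these libraries where they do the work, as an engineer would, in place of code of your own. Each camera call takes 0.05 s, during which the arm holds its last target. There are 200 camera calls.

TASK

Pinch the two side tabs of the black sprung dust cap together, pick it up by them and fit it into the round port on top of the finned aluminium housing: feel for the mouth, press the cap gently down against the springy seal until it is home, then let the tabs go so that they spread under the rim and lock the cap level in the port. Never force the cap against the housing or port (keep well under 25 N), and leave the other things on the bench where they are.

Things in the scene. Friction and masses are not known exactly. Their poses are not given: they have to be found in the camera images.
- cap_center (a point): Centre of the black dust cap that stands on its nose on the bench, half-way up its 42 mm height. z up its axis, y through the two tabs. On top, two upright grey tabs 24 mm wide (x), 6 mm thick (y), 24 mm tall, outer faces 42 mm apart free, 33 mm fully pinched. They stand on a round flange 64 mm across, 4 mm thick, whose top is 3 mm below this point. About 80 g.
- cap_nose (a point): Centre of the cap nose's lower face, 21 mm below the cap's centre. The nose is round, 48 mm across (1.5 mm bevel at its foot) and 14 mm long, up to the flange's underside. Each tab carries a latch 4 mm thick, its top 6 mm below the flange's underside: free, it sticks out to 28.2 mm from the axis and cannot pass the port's lip; fully pinched, it lies inside the nose.
- tab_l (a joint): How far the tab on the cap's +y side is pinched inward (m): 0 free, 0.0045 fully pinched. Its spring pushes back with about 3 N free and 7 N fully pinched.
- tab_r (a joint): The same for the tab on the cap's -y side.
- slot_mark (a point): Mark over the centre of the finned housing, on the slot along its top, at the height of the port's rim, 74 mm above the bench. x along the slot, z up. The port, a round aluminium collar 72 mm across, is clamped with its centre on this x axis anywhere from 5 to 29 mm towards +x of this point; where is not measured and must be felt or seen. A nose set down beside the mouth rests on the rim, the flange 14 mm above it.
- housing: Finned aluminium housing, fixed; centre of its underside on the bench. 160 mm (x) by 110 mm, 50 mm high, the port 24 mm more. The port's mouth is 51 mm across, its lip 4 mm thick; below, it is 60 mm wide.
- port_seal (a point): Springy seal in the port, marked on the housing's middle line, 14 mm below the rim (the mark does not follow the port). It meets the nose with the flange 4 mm above the rim, pushing up 1 N, and 3 N once the flange touches the rim, the fully home stop. The latches can spread when the flange is under 2 mm above the rim; released there, the cap rises and locks about 2 mm above the rim.
- jar_mid (a point): Bystander: white plastic jar with a lid, 70 mm across, 90 mm high; its middle.
- spacer_center (a point): Bystander: steel spacer 32 mm across, 30 mm high, standing between the cap and the housing; its centre.
- offcut: Bystander: finned aluminium offcut 60 x 90 x 30 mm; the centre of its underside.
- carton: Bystander: small cardboard carton 80 x 110 x 60 mm; the centre of its underside.
- screwdriver_grip (a point): Bystander: a screwdriver lying on the bench; the middle of its handle.
- end_plate: Bystander: grey end plate 70 x 100 x 6 mm lying flat; the centre of its underside.

How it is judged:
On the way, in this order (a step that is already met when the one before it is completed fails the run):
1. the cap is lifted clear of the bench, held by its two pinched tabs (height (world z) of cap_center above 0.05 m and value of joint each of tab_l, tab_r above 0.002 m), for 0.2 s.
2. the cap is pressed down into the port, its tabs still pinched (z of cap_center in the frame of slot_mark below 0.01 m and horizontal distance between cap_center and slot_mark between 0.003 and 0.033 m and value of joint each of tab_l, tab_r above 0.0015 m), for 0.05 s.
At the end, for the whole second after the job is handed in: The cap sits in the port (flange less than 3.5 mm above the rim, within 3.5 degrees of level), both tabs sprung out to within 1.5 mm of free under the lip, at rest (z of cap_center in the frame of slot_mark below 0.0105 m and horizontal distance between cap_center and slot_mark between 0.003 and 0.033 m and angle between cap_center's own z axis and vertical below 0.06 rad and value of joint each of tab_l, tab_r below 0.0015 m and linear speed of cap below 0.02 m/s); the robot touches nothing.
It fails at once if the cap is forced against the housing or port with more than 25 N (contact force between cap and housing above 25 N).
It fails at once if a bystander is moved by more than 25 mm (distance of any of jar_mid, spacer_center, offcut, carton, screwdriver_grip, end_plate from where it was at the start of the episode above 0.025 m).
It also fails if it takes over 61 s, if anything falls off the work surface, if the arm or the gripper's body presses on something with over 40 N, if the wrist force passes 120 N, or if a joint passes its speed limit or range.

## Working session

There is one attempt and no reset: what is moved stays moved. The work goes in short steps, Python scripts to look and compute and a shell command to move; the robot and the scene stay as the last step left them, time stands still between calls to the robot, and variables do not carry over. Pictures are saved under pics/ and viewed, about 8 in all and at most 12, crops included, and the job is handed in when it is done.

```bash
ls && mkdir -p pics && cat > h.py <<'E'
import numpy as np, cv2
from plant import sensors, cams
def cap(n):
    c=cams.capture(n); H,W=c["depth"].shape
    c["f"]=H/2/np.tan(np.radians(c["fov_y"])/2); return c
def pts(c):
    """world xyz of each pixel from depth"""
    H,W=c["depth"].shape; f=c["f"]; K=np.array([[f,0,c["cx"]],[0,f,c["cy"]],[0,0,1.]])
    u,v=np.meshgrid(np.arange(W),np.arange(H))
    s=slopes(c,np.c_[u.ravel(),v.ravel()])
    d=c["depth"].ravel(); P=np.c_[s[:,0]*d,-s[:,1]*d,-d]
    return (P@c["T"][:3,:3].T+c["T"][:3,3]).reshape(H,W,3)
def slopes(c,uv):
    f=c["f"]; K=np.array([[f,0,c["cx"]],[0,f,c["cy"]],[0,0,1.]])
    return cv2.undistortPoints(np.float64(uv).reshape(-1,1,2),K,np.array([c["k1"],0,0,0.])).reshape(-1,2)
def ray(c,uv,z):
    s=slopes(c,uv); D=np.c_[s[:,0],-s[:,1],-np.ones(len(s))]@c["T"][:3,:3].T; o=c["T"][:3,3]
    return o+D*((z-o[2])/D[:,2])[:,None]
def save(c,n): cv2.imwrite("pics/"+n,c["color"][:,:,::-1])
E
python3 - <<'E'
from h import *
print(sensors.sense())
for n in("scene","side","wrist"):
    c=cap(n); save(c,n+"0.png"); np.save(n+"0.npy",c,allow_pickle=True)
    print(n,c["T"][:3,3].round(3),c["fov_y"],c["k1"],(c["depth"]>0).mean())
E
```

```text
pics
{'t': 0.0, 'joint_positions': array([-1.34402318e+00,  2.13360732e-01, -3.50697303e-02,  1.32350241e+00,
       -1.13567632e-05,  1.57077822e+00]), 'qvel': array([-0.00035242, -0.00067276, -0.00157647,  0.00068443, -0.00039483,
        0.0025237 ]), 'effort': array([ 3.61485399e-03, -6.86176157e+01,  4.87111187e+01,  1.80334237e-02,
       -1.32598148e-04, -9.20122602e-06]), 'tcp_pos': array([ 0.11234059, -0.48688132,  0.24980965]), 'orientation': array([-2.45798971e+00,  1.95537707e+00,  1.40789414e-03]), 'wrist_force': array([-1.11877628, -0.0737362 , -0.2643173 ]), 'ft_torque': array([-0.00376298,  0.04594635,  0.00207533]), 'grip_width': 0.085271132754695}
scene [ 1.125 -0.664  1.162] 43.2613326878231 -0.06154125997625582 0.9959309895833334
side [-0.178  0.741  1.151] 43.734364132297515 -0.1279423677530231 0.996185302734375
wrist [ 0.178 -0.472  0.374] 69.1602027456706 -0.008729870793209303 0.99462890625
```

View pics/scene0.png

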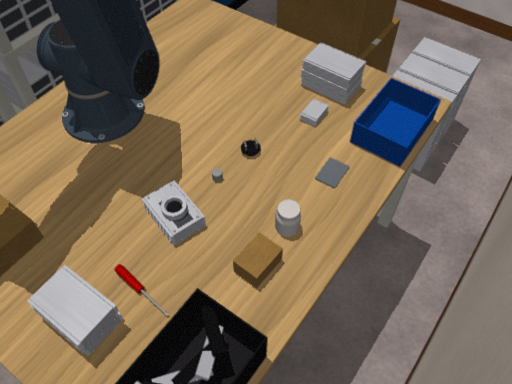

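View pics/side0.png

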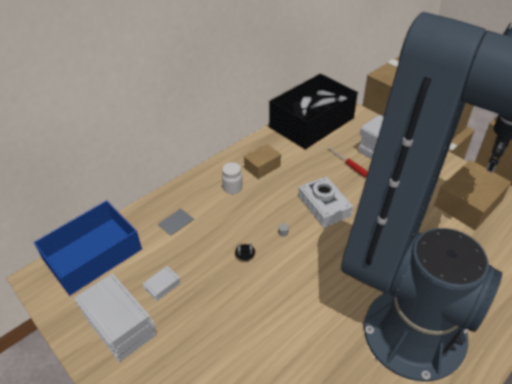

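The scene picture shows the cap at (251,148), the spacer at (217,175), the housing's port at (174,208), the jar at (288,218) and the carton at (258,258). In the side picture the cap is at (245,252), the spacer at (284,230) and the port at (323,190).

```bash
python3 - <<'E'
from h import *
for n,cu,hu in(("scene",(251,148),(174,212)),("side",(245,252),(325,203))):
    c=np.load(n+"0.npy",allow_pickle=True).item(); P=pts(c); I=c["color"].astype(int)
    v,u=np.mgrid[:384,:512]
    near=(abs(u-cu[0])<16)&(abs(v-cu[1])<16)
    dark=near&(I.max(2)<70)
    m=dark&(P[...,2]>.010)&(P[...,2]<.025)
    g=near&(P[...,2]>.03)
    print(n,"flange n",m.sum(),"bbox mid",[((P[m][:,k].max()+P[m][:,k].min())/2).round(4) for k in(0,1)],"size",np.ptp(P[m],axis=0).round(3))
    print(" tabs",g.sum(), P[g].round(3)[:,:].tolist()[:30])
    nearh=(abs(u-hu[0])<45)&(abs(v-hu[1])<45)
    top=nearh&(P[...,2]>.044)&(P[...,2]<.056)
    r=cv2.minAreaRect((P[top][:,:2]*1000).astype(np.float32)); print(" housing",top.sum(),r)
    rim=nearh&(P[...,2]>.068)&(P[...,2]<.08)
    (x,y),rr=cv2.minEnclosingCircle((P[rim][:,:2]*1000).astype(np.float32)); print(" rim",rim.sum(),x,y,rr, np.median(P[rim][:,2]))
E
```

```text
scene flange n 189 bbox mid [np.float64(0.5159), np.float64(0.1457)] size [0.06  0.057 0.014]
 tabs 44 [[1.125, -0.664, 1.162], [0.517, 0.165, 0.046], [0.518, 0.169, 0.043], [0.514, 0.169, 0.037], [0.519, 0.167, 0.041], [0.523, 0.167, 0.043], [0.495, 0.143, 0.042], [0.515, 0.167, 0.033], [0.522, 0.163, 0.042], [0.524, 0.165, 0.041], [0.496, 0.136, 0.044], [0.497, 0.139, 0.042], [0.497, 0.144, 0.038], [0.516, 0.166, 0.03], [0.522, 0.164, 0.036], [0.526, 0.164, 0.039], [0.53, 0.163, 0.042], [0.494, 0.137, 0.038], [0.5, 0.135, 0.044], [0.504, 0.135, 0.046], [0.522, 0.164, 0.032], [0.528, 0.16, 0.04], [0.531, 0.162, 0.039], [0.494, 0.138, 0.032], [0.502, 0.133, 0.042], [0.505, 0.133, 0.044], [0.532, 0.155, 0.041], [0.534, 0.157, 0.041], [0.502, 0.132, 0.038], [0.505, 0.134, 0.038]]
 housing 1357 ((484.23492431640625, -180.39772033691406), (111.40402221679688, 164.03482055664062), 73.47442626953125)
 rim 252 495.6476135253906 -182.97174072265625 37.25682067871094 0.07325714739747247
side flange n 196 bbox mid [np.float64(0.5124), np.float64(0.1554)] size [0.058 0.056 0.013]
 tabs 44 [[-0.
[... 179 characters left out ...]
[0.531, 0.163, 0.043], [0.529, 0.16, 0.042], [0.506, 0.136, 0.043], [0.5, 0.138, 0.05], [0.531, 0.166, 0.041], [0.529, 0.164, 0.041], [0.526, 0.163, 0.043], [0.504, 0.139, 0.042], [0.503, 0.135, 0.039], [0.526, 0.167, 0.041], [0.523, 0.165, 0.043], [0.5, 0.142, 0.043], [0.498, 0.14, 0.044], [-0.178, 0.741, 1.151], [0.524, 0.169, 0.04], [0.523, 0.166, 0.038], [0.499, 0.143, 0.041], [0.496, 0.142, 0.042], [0.519, 0.173, 0.044], [0.516, 0.171, 0.044], [0.494, 0.148, 0.044], [0.493, 0.144, 0.042]]
 housing 855 ((483.7052307128906, -178.22378540039062), (114.05142974853516, 167.72596740722656), 74.29999542236328)
 rim 177 497.6260986328125 -179.53668212890625 40.92033767700195 0.07300851873785241
```

```bash
cat >> h.py <<'E'
from scipy.spatial.transform import Rotation as R
def plan(x,y,z,yaw):
    s=sensors.sense(); Rm=R.from_rotvec(s["orientation"]).as_matrix(); cur=np.degrees(np.arctan2(Rm[1,0],Rm[0,0]))
    d=Rm.T@(np.array([x,y,z])-s["tcp_pos"])
    dy=(yaw-cur+90)%180-90
    print("t",s["t"],"tcp",s["tcp_pos"].round(4),"yaw",cur.round(2),"tilt",np.degrees(np.arccos(-Rm[2,2])).round(2),"| shift(before roll)",d.round(4),"roll",(-dy).round(2),"q6",s["joint_positions"][5].round(2),"F",s["wrist_force"].round(1),"w",round(s["grip_width"],4))
E
python3 - <<'E'
from h import *
plan(.497,-.184,.25,54); plan(.513,.151,.25,54)
c=np.load("wrist0.npy",allow_pickle=True).item(); s=sensors.sense(); Rm=R.from_rotvec(s["orientation"]).as_matrix()
print((Rm.T@(c["T"][:3,3]-s["tcp_pos"])).round(3), (Rm.T@c["T"][:3,:3]).round(2))
E
```

```text
t 0.15 tcp [ 0.1123 -0.487   0.2499] yaw -77.01 tilt 0.05 | shift(before roll) [-2.087e-01 -4.429e-01  1.000e-04] roll 48.99 q6 1.57 F [0.1 0.1 0.2] w 0.0855
t 0.15 tcp [ 0.1123 -0.487   0.2499] yaw -77.01 tilt 0.05 | shift(before roll) [-5.316e-01 -5.338e-01  4.000e-04] roll 48.99 q6 1.57 F [0.1 0.1 0.2] w 0.0855
[-0.    -0.067 -0.124] [[ 1.   -0.    0.  ]
 [ 0.   -0.97 -0.26]
 [ 0.    0.26 -0.97]]
```

```bash
python3 -m jog '[{"dx":-0.021,"dy":-0.0443},{"dx":-0.021,"dy":-0.0443},{"dx":-0.021,"dy":-0.0443},{"dx":-0.021,"dy":-0.0443},{"dx":-0.021,"dy":-0.0443},{"dx":-0.021,"dy":-0.0443},{"dx":-0.021,"dy":-0.0443},{"dx":-0.021,"dy":-0.0443},{"dx":-0.021,"dy":-0.0443},{"dx":-0.021,"dy":-0.0443}]' && python3 -m jog '[{"roll":-8.2},{"roll":-8.2},{"roll":-8.2},{"roll":-8.2},{"roll":-8.2},{"roll":-8.2},{"roll":-8.2},{"roll":-8.2}]' && python3 -m jog '[{"roll":-8.2},{"roll":-8.2},{"roll":-8.2},{"roll":-8.2},{"roll":-8.2},{"roll":-8.2},{"roll":-8.2},{"roll":-8.0},{},{}]' && python3 - <<'E'
from h import *
c=cap("wrist"); save(c,"wrist1.png"); np.save("wrist1.npy",c,allow_pickle=True)
plan(.513,.151,.25,54)
P=pts(c); Z=P[...,2]
top=(Z>.046)&(Z<.054)
n,l,st,ce=cv2.connectedComponentsWithStats(((Z>.04)&(Z<.085)).astype(np.uint8)); 
for i in range(1,n):
    if st[i,4]>500: print(st[i],ce[i])
rim=(Z>.068)&(Z<.08); (x,y),r=cv2.minEnclosingCircle((P[rim][:,:2]*1000).astype(np.float32)); print("rim",rim.sum(),x,y,r,np.median(Z[rim]))
print("top",cv2.minAreaRect((P[top][:,:2]*1000).astype(np.float32)))
E
```

```text
invalid input at $[0]: expected keys dx, dy, dz, roll, hand
```

```bash
python3 -m jog '[{"dx":-0.021,"dy":-0.0443,"dz":0,"roll":0,"hand":1},{"dx":-0.021,"dy":-0.0443,"dz":0,"roll":0,"hand":1},{"dx":-0.021,"dy":-0.0443,"dz":0,"roll":0,"hand":1},{"dx":-0.021,"dy":-0.0443,"dz":0,"roll":0,"hand":1},{"dx":-0.021,"dy":-0.0443,"dz":0,"roll":0,"hand":1},{"dx":-0.021,"dy":-0.0443,"dz":0,"roll":0,"hand":1},{"dx":-0.021,"dy":-0.0443,"dz":0,"roll":0,"hand":1},{"dx":-0.021,"dy":-0.0443,"dz":0,"roll":0,"hand":1},{"dx":-0.021,"dy":-0.0443,"dz":0,"roll":0,"hand":1},{"dx":-0.021,"dy":-0.0443,"dz":0,"roll":0,"hand":1}]' && python3 -m jog '[{"dx":0,"dy":0,"dz":0,"roll":-8.2,"hand":1},{"dx":0,"dy":0,"dz":0,"roll":-8.2,"hand":1},{"dx":0,"dy":0,"dz":0,"roll":-8.2,"hand":1},{"dx":0,"dy":0,"dz":0,"roll":-8.2,"hand":1},{"dx":0,"dy":0,"dz":0,"roll":-8.2,"hand":1},{"dx":0,"dy":0,"dz":0,"roll":-8.2,"hand":1},{"dx":0,"dy":0,"dz":0,"roll":-8.2,"hand":1},{"dx":0,"dy":0,"dz":0,"roll":-8.2,"hand":1}]' && python3 -m jog '[{"dx":0,"dy":0,"dz":0,"roll":-8.2,"hand":1},{"dx":0,"dy":0,"dz":0,"roll":-8.2,"hand":1},{"dx":0,"dy":0,"dz":0,"roll":-8.2,"hand":1},{"dx":0,"dy":0,"dz":0,"roll":-8.2,"hand":1},{"dx":0,"dy":0,"dz":0,"roll":-8.2,"hand":1},{"dx":0,"dy":0,"dz":0,"roll":-8.2,"hand":1},{"dx":0,"dy":0,"dz":0,"roll":-8.2,"hand":1},{"dx":0,"dy":0,"dz":0,"roll":-8.0,"hand":1},{"dx":0,"dy":0,"dz":0,"roll":0,"hand":1},{"dx":0,"dy":0,"dz":0,"roll":0,"hand":1}]' && python3 - <<'E'
from h import *
c=cap("wrist"); save(c,"wrist1.png"); np.save("wrist1.npy",c,allow_pickle=True)
plan(.513,.151,.25,54)
P=pts(c); Z=P[...,2]
top=(Z>.046)&(Z<.054)
rim=(Z>.068)&(Z<.08); (x,y),r=cv2.minEnclosingCircle((P[rim][:,:2]*1000).astype(np.float32)); print("rim",rim.sum(),x,y,r,np.median(Z[rim]))
print("top",cv2.minAreaRect((P[top][:,:2]*1000).astype(np.float32)))
E
```

```text
t: 1.15
tcp_pos: [0.4981, -0.1812, 0.2502]
orientation: [2.459, -1.955, -0.0]
wrist_force: [0.3, -1.5, 0.5]
grip_width: 0.0852
t: 1.95
tcp_pos: [0.4967, -0.1829, 0.25]
orientation: [-3.127, 0.303, 0.001]
wrist_force: [-0.0, 0.0, -0.1]
grip_width: 0.0851
t: 2.95
tcp_pos: [0.4968, -0.1829, 0.2502]
orientation: [-2.802, -1.42, 0.0]
wrist_force: [0.5, 0.7, 0.5]
grip_width: 0.0855
t 3.0 tcp [ 0.4968 -0.183   0.2502] yaw 53.76 tilt 0.01 | shift(before roll) [ 2.789e-01 -1.844e-01  2.000e-04] roll -0.24 q6 0.28 F [-0.2 -0.9 -0.5] w 0.0855
rim 2723 581.60595703125 -254.3756103515625 314.5195617675781 0.07478162728832294
top ((537.94921875, -199.44461059570312), (604.870849609375, 293.7597351074219), 44.77265548706055)
```

View pics/wrist1.png

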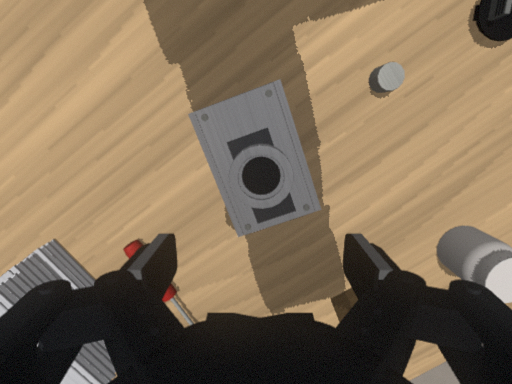

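The wrist picture shows the housing with its corners at about (191,115), (279,82), (321,209) and (243,234), and the port's black mouth at (261,176). The spacer is at (389,77) and the cap's edge is at the top right.

```bash
python3 - <<'E'
from h import *
c=np.load("wrist1.npy",allow_pickle=True).item(); P=pts(c); Z=P[...,2]; v,u=np.mgrid[:384,:512]
box=(abs(u-258)<75)&(abs(v-160)<85)
rim=box&(Z>.069)&(Z<.079); top=box&(Z>.045)&(Z<.055)
def dia(m): 
    (x,y),r=cv2.minEnclosingCircle((P[m][:,:2]*1000).astype(np.float32)); return x,y,r
print("rim",rim.sum(),dia(rim),np.median(Z[rim]))
g=c["color"].max(2); m=((g<40)&(np.hypot(u-261,v-176)<24)).astype(np.uint8)
k=max(cv2.findContours(m,0,2)[0],key=cv2.contourArea)
W=ray(c,k.reshape(-1,2),.072); print("mouth",len(k),cv2.fitEllipse((W[:,:2]*1000).astype(np.float32)))
r=cv2.minAreaRect((P[top][:,:2]*1000).astype(np.float32)); print("top",r)
E
python3 -m jog '[{"dx":0.0279,"dy":-0.0184,"dz":0,"roll":0,"hand":1},{"dx":0.0279,"dy":-0.0184,"dz":0,"roll":0,"hand":1},{"dx":0.0279,"dy":-0.0184,"dz":0,"roll":0,"hand":1},{"dx":0.0279,"dy":-0.0184,"dz":0,"roll":0,"hand":1},{"dx":0.0279,"dy":-0.0184,"dz":0,"roll":0,"hand":1},{"dx":0.0279,"dy":-0.0184,"dz":0,"roll":0,"hand":1},{"dx":0.0279,"dy":-0.0184,"dz":0,"roll":0,"hand":1},{"dx":0.0279,"dy":-0.0184,"dz":0,"roll":0,"hand":1},{"dx":0.0279,"dy":-0.0184,"dz":0,"roll":0,"hand":1},{"dx":0.0279,"dy":-0.0184,"dz":0,"roll":0,"hand":1}]' && python3 -m jog '[{"dx":0,"dy":0,"dz":0.04,"roll":0,"hand":1},{"dx":0,"dy":0,"dz":0.04,"roll":0,"hand":1},{"dx":0,"dy":0,"dz":0,"roll":0,"hand":1},{"dx":0,"dy":0,"dz":0,"roll":0,"hand":1}]' && python3 - <<'E'
from h import *
c=cap("wrist"); save(c,"wrist2.png"); np.save("wrist2.npy",c,allow_pickle=True)
plan(.513,.151,.25,54)
E
```

```text
rim 1602 (498.0205383300781, -181.66854858398438, 35.925296783447266) 0.0748248986465552
mouth 69 ((496.3703918457031, -180.02630615234375), (39.082218170166016, 39.86838150024414), 82.0623779296875)
top ((486.4051818847656, -178.1448211669922), (110.38253784179688, 160.5244140625), 73.3875732421875)
t: 4.0
tcp_pos: [0.5119, 0.1523, 0.2503]
orientation: [2.802, 1.421, 0.0]
wrist_force: [0.5, 0.3, -1.0]
grip_width: 0.0851
t: 4.4
tcp_pos: [0.5119, 0.1508, 0.1711]
orientation: [-2.8, -1.423, 0.001]
wrist_force: [1.0, 0.7, 0.2]
grip_width: 0.0855
t 4.45 tcp [0.5127 0.1509 0.1721] yaw 53.9 tilt 0.09 | shift(before roll) [ 0.0003  0.0002 -0.0779] roll -0.1 q6 0.92 F [ 0.2 -1.1  0.8] w 0.0859
```

View pics/wrist2.png

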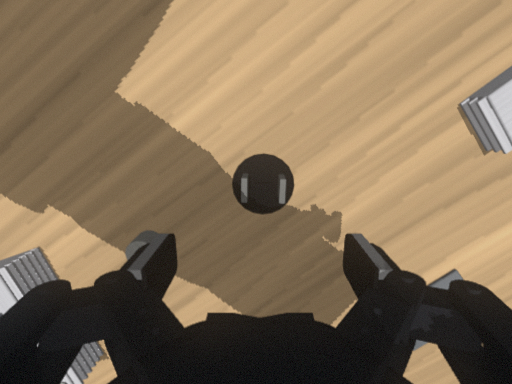

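The wrist picture shows the cap centred at about (263,184), with its grey tabs at (244,188) and (283,190). The jaw axis already lines up with them.

```bash
python3 - <<'E'
from h import *
c=np.load("wrist2.npy",allow_pickle=True).item(); P=pts(c); Z=P[...,2]; v,u=np.mgrid[:384,:512]; I=c["color"]
near=np.hypot(u-263,v-184)<38
fl=near&(Z>.012)&(Z<.022); tb=near&(Z>.036)&(Z<.048)
print("flange",fl.sum(),cv2.minEnclosingCircle((P[near&(Z>.010)][:,:2]*1000).astype(np.float32)),np.median(Z[fl]))
for s in(u<263,u>263):
    m=tb&s; print("tab",m.sum(),cv2.minAreaRect((P[m][:,:2]*1000).astype(np.float32)),np.median(Z[m]))
r=cv2.minAreaRect((P[tb][:,:2]*1000).astype(np.float32)); print("both",r)
g=(near&(I.min(2)>60)&tb).astype(np.uint8)
plan(r[0][0]/1000,r[0][1]/1000,.04,54)
E
```

```text
flange 2448 ((500.568359375, 162.18157958984375), 49.3804817199707) 0.01892533592663803
tab 184 ((504.35894775390625, 137.95028686523438), (6.509714603424072, 23.767684936523438), 52.52713394165039) 0.0426667165629821
tab 183 ((526.8033447265625, 166.75445556640625), (6.742272853851318, 24.763519287109375), 52.85374069213867) 0.042699447749185826
both ((515.8113403320312, 152.27554321289062), (43.108177185058594, 24.76072120666504), 52.792842864990234)
t 4.45 tcp [0.5127 0.1509 0.1721] yaw 53.9 tilt 0.09 | shift(before roll) [0.0027 0.0016 0.1321] roll -0.1 q6 0.92 F [ 0.2 -1.1  0.8] w 0.0859
```

```bash
python3 -m jog '[{"dx":0.0027,"dy":0.0016,"dz":0.03,"roll":1.3,"hand":0.75},{"dx":0,"dy":0,"dz":0.03,"roll":0,"hand":0.75},{"dx":0,"dy":0,"dz":0.03,"roll":0,"hand":0.75},{"dx":0,"dy":0,"dz":0.02,"roll":0,"hand":0.75},{"dx":0,"dy":0,"dz":0.012,"roll":0,"hand":0.75},{"dx":0,"dy":0,"dz":0.01,"roll":0,"hand":0.75},{"dx":0,"dy":0,"dz":0,"roll":0,"hand":0.75},{"dx":0,"dy":0,"dz":0,"roll":0,"hand":0.75}]' 30 && python3 -m jog '[{"dx":0,"dy":0,"dz":0,"roll":0,"hand":0.6},{"dx":0,"dy":0,"dz":0,"roll":0,"hand":0.55},{"dx":0,"dy":0,"dz":0,"roll":0,"hand":0.5},{"dx":0,"dy":0,"dz":0,"roll":0,"hand":0.3},{"dx":0,"dy":0,"dz":0,"roll":0,"hand":0.3},{"dx":0,"dy":0,"dz":0,"roll":0,"hand":0.3},{"dx":0,"dy":0,"dz":0,"roll":0,"hand":0.3},{"dx":0,"dy":0,"dz":0,"roll":0,"hand":0.3}]' 30 && python3 - <<'E'
from h import *
plan(.5156,.1524,.04,52.5)
c=cap("wrist"); save(c,"wrist3.png")
E
```

```text
t: 5.25
tcp_pos: [0.5156, 0.1523, 0.0394]
orientation: [2.815, 1.394, 0.002]
wrist_force: [-0.5, -0.6, -0.4]
grip_width: 0.064
t: 6.05
tcp_pos: [0.5153, 0.1522, 0.0391]
orientation: [2.815, 1.394, 0.002]
wrist_force: [-4.0, -0.9, 13.1]
grip_width: 0.0315
t 6.05 tcp [0.5153 0.1522 0.0391] yaw 52.69 tilt 0.06 | shift(before roll) [ 0.0003  0.0002 -0.0009] roll 0.19 q6 0.94 F [-4.  -0.9 13.1] w 0.0315
```

View pics/wrist3.png

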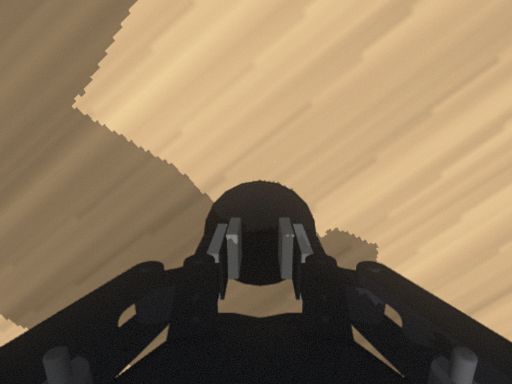

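The tabs are pinched evenly between the pads, at about (232,240) and (287,240). I'll lift, then move over the port.

```bash
python3 -m jog '[{"dx":0,"dy":0,"dz":-0.005,"roll":0,"hand":0.3},{"dx":0,"dy":0,"dz":-0.015,"roll":0,"hand":0.3},{"dx":0,"dy":0,"dz":-0.03,"roll":0,"hand":0.3},{"dx":0,"dy":0,"dz":-0.03,"roll":0,"hand":0.3},{"dx":0,"dy":0,"dz":-0.03,"roll":0,"hand":0.3},{"dx":0,"dy":0,"dz":-0.02,"roll":0,"hand":0.3},{"dx":0,"dy":0,"dz":0,"roll":0,"hand":0.3},{"dx":0,"dy":0,"dz":0,"roll":0,"hand":0.3},{"dx":0,"dy":0,"dz":0,"roll":0,"hand":0.3}]' && python3 - <<'E'
from h import *
plan(.4978,-.1816,.15,52.5)
c=cap("wrist"); P=pts(c); Z=P[...,2]; v,u=np.mgrid[:384,:512]; np.save("wrist4.npy",c,allow_pickle=True)
near=(abs(u-261)<60)&(v>175)&(v<290)
m=near&(Z>.10)&(Z<.145)&(np.hypot(P[...,0]-.5153,P[...,1]-.1522)<.034)
print(m.sum(), np.percentile(Z[m],[5,25,50,75,95]).round(4))
# flange patch between tabs / in front of them: plane fit
f=m&(u>242)&(u<280)&(Z<np.median(Z[m])+.004)
A=np.c_[P[f][:,:2]-[.5153,.1522],np.ones(f.sum())]; print(f.sum(),np.linalg.lstsq(A,P[f][:,2],rcond=None)[0].round(4))
# flange front edge
f2=m&(v<225); print(P[f2].mean(0).round(4),cv2.minEnclosingCircle((P[m&(Z<np.median(Z[f])+.004)][:,:2]*1000).astype(np.float32)))
E
```

```text
t: 7.0
tcp_pos: [0.5143, 0.152, 0.1672]
orientation: [-2.815, -1.394, 0.003]
wrist_force: [0.2, 0.1, -0.3]
grip_width: 0.0309
t 7.0 tcp [0.5143 0.152  0.1672] yaw 52.7 tilt 0.1 | shift(before roll) [-0.2753  0.1891  0.0173] roll 0.2 q6 0.94 F [ 0.2  0.1 -0.3] w 0.0309
36 [0.1433 0.1438 0.1446 0.1448 0.145 ]
21 [ 0.0399 -0.0053  0.1452]
[0.4921 0.1687 0.1443] ((503.78985595703125, 159.48117065429688), 22.14780044555664)
```

```bash
python3 - <<'E'
from h import *
c=np.load("wrist4.npy",allow_pickle=True).item(); P=pts(c); Z=P[...,2]; v,u=np.mgrid[:384,:512]
m=(abs(u-261)<70)&(v>170)&(v<300)&(Z>.138)&(Z<.154)&(np.hypot(P[...,0]-.5153,P[...,1]-.1522)<.036)&(c["color"].max(2)<60)
f=m&(u>244)&(u<278)
A=np.c_[P[f][:,:2]-[.5143,.152],np.ones(f.sum())]; print(f.sum(),"plane",np.linalg.lstsq(A,P[f][:,2],rcond=None)[0].round(4),np.median(Z[f]))
# flange outer edge (front arc): first dark row per column -> circle fit
E=[]
for x in range(215,310,3):
    col=np.where(m[:,x])[0]
    if len(col): E.append(P[col[0]+1,x][:3])
E=np.array(E)*1000; E=E[abs(E[:,2]-np.median(E[:,2]))<3]
a=np.linalg.lstsq(np.c_[2*E[:,:2],np.ones(len(E))],(E[:,:2]**2).sum(1),rcond=None)[0]; print("circle",len(E),a[:2],np.sqrt(a[2]+a[0]**2+a[1]**2))
# direct with fixed radius 32
from scipy.optimize import least_squares
print(least_squares(lambda p:np.hypot(E[:,0]-p[0],E[:,1]-p[1])-32,[514,152]).x)
E
```

```text
3316 plane [-0.003  -0.0038  0.1471] 0.1468656054965507
circle 32 [515.08199359 152.1106078 ] 31.375122606295594
[515.61530108 151.64899559]
```

```bash
python3 -m jog '[{"dx":-0.0275,"dy":0.0189,"dz":0,"roll":0,"hand":0.3},{"dx":-0.0275,"dy":0.0189,"dz":0,"roll":0,"hand":0.3},{"dx":-0.0275,"dy":0.0189,"dz":0,"roll":0,"hand":0.3},{"dx":-0.0275,"dy":0.0189,"dz":0,"roll":0,"hand":0.3},{"dx":-0.0275,"dy":0.0189,"dz":0,"roll":0,"hand":0.3},{"dx":-0.0275,"dy":0.0189,"dz":0,"roll":0,"hand":0.3},{"dx":-0.0275,"dy":0.0189,"dz":0,"roll":0,"hand":0.3},{"dx":-0.0275,"dy":0.0189,"dz":0,"roll":0,"hand":0.3},{"dx":-0.0275,"dy":0.0189,"dz":0,"roll":0,"hand":0.3},{"dx":-0.0275,"dy":0.0189,"dz":0,"roll":0,"hand":0.3}]' && python3 -m jog '[{"dx":0,"dy":0,"dz":0,"roll":0,"hand":0.3},{"dx":0,"dy":0,"dz":0,"roll":0,"hand":0.3}]' && python3 - <<'E'
from h import *
plan(.4978,-.1816,.13,52.5)
E
```

```text
t: 8.05
tcp_pos: [0.4979, -0.1824, 0.1674]
orientation: [-2.814, -1.394, 0.002]
wrist_force: [-0.3, 1.0, -0.3]
grip_width: 0.0311
t: 8.25
tcp_pos: [0.498, -0.1814, 0.1674]
orientation: [-2.815, -1.392, 0.002]
wrist_force: [0.2, 0.7, -1.2]
grip_width: 0.0309
t 8.25 tcp [ 0.498  -0.1814  0.1674] yaw 52.61 tilt 0.09 | shift(before roll) [-0.0002 -0.      0.0374] roll 0.11 q6 0.3 F [ 0.2  0.7 -1.2] w 0.0309
```

```bash
python3 -m jog '[{"dx":-0.0006,"dy":-0.0004,"dz":0.02,"roll":0,"hand":0.3},{"dx":0,"dy":0,"dz":0.02,"roll":0,"hand":0.3},{"dx":0,"dy":0,"dz":0.01,"roll":0,"hand":0.3},{"dx":0,"dy":0,"dz":0,"roll":0,"hand":0.3},{"dx":0,"dy":0,"dz":0,"roll":0,"hand":0.3},{"dx":0,"dy":0,"dz":0,"roll":0,"hand":0.3}]' && python3 -m jog '[{"dx":0,"dy":0,"dz":0.001,"roll":0,"hand":0.3},{"dx":0,"dy":0,"dz":0.001,"roll":0,"hand":0.3},{"dx":0,"dy":0,"dz":0.001,"roll":0,"hand":0.3}]' && python3 -m jog '[{"dx":0,"dy":0,"dz":0.001,"roll":0,"hand":0.3},{"dx":0,"dy":0,"dz":0.0005,"roll":0,"hand":0.3},{"dx":0,"dy":0,"dz":0.0005,"roll":0,"hand":0.3}]'
```

```text
t: 8.85
tcp_pos: [0.4984, -0.1813, 0.1192]
orientation: [2.814, 1.394, 0.001]
wrist_force: [0.4, -0.3, -0.9]
grip_width: 0.0308
t: 9.15
tcp_pos: [0.498, -0.1814, 0.1155]
orientation: [2.815, 1.394, 0.0]
wrist_force: [0.5, 0.3, -1.2]
grip_width: 0.0307
t: 9.45
tcp_pos: [0.4979, -0.1814, 0.1132]
orientation: [-2.815, -1.394, 0.0]
wrist_force: [-0.8, 0.1, -1.5]
grip_width: 0.0308
```

```bash
python3 -m jog '[{"dx":-0.0003,"dy":-0.0002,"dz":0.0005,"roll":0,"hand":0.3},{"dx":0,"dy":0,"dz":0.0005,"roll":0,"hand":0.3}]' && python3 -m jog '[{"dx":0,"dy":0,"dz":0.0005,"roll":0,"hand":0.3},{"dx":0,"dy":0,"dz":0.0005,"roll":0,"hand":0.3}]' && python3 -m jog '[{"dx":0,"dy":0,"dz":0.0005,"roll":0,"hand":0.3},{"dx":0,"dy":0,"dz":0.0005,"roll":0,"hand":0.3}]'
```

```text
t: 9.65
tcp_pos: [0.4975, -0.1815, 0.1123]
orientation: [-2.815, -1.394, 0.0]
wrist_force: [0.7, -0.1, -1.3]
grip_width: 0.031
t: 9.85
tcp_pos: [0.4975, -0.1815, 0.1112]
orientation: [2.815, 1.394, -0.0]
wrist_force: [0.0, 0.1, -1.2]
grip_width: 0.0314
t: 10.05
tcp_pos: [0.4976, -0.1815, 0.1103]
orientation: [2.815, 1.394, -0.0]
wrist_force: [0.5, -0.1, -0.6]
grip_width: 0.0309
```

At TCP z = 0.1103, below the expected rim contact at 0.113, there is still no force, so the nose is in the mouth. I'll keep going down in small steps.

```bash
python3 -m jog '[{"dx":0,"dy":0,"dz":0.001,"roll":0,"hand":0.3},{"dx":0,"dy":0,"dz":0.001,"roll":0,"hand":0.3}]' && python3 -m jog '[{"dx":0,"dy":0,"dz":0.001,"roll":0,"hand":0.3},{"dx":0,"dy":0,"dz":0.001,"roll":0,"hand":0.3}]' && python3 -m jog '[{"dx":0,"dy":0,"dz":0.001,"roll":0,"hand":0.3},{"dx":0,"dy":0,"dz":0.001,"roll":0,"hand":0.3}]'
```

```text
t: 10.25
tcp_pos: [0.4976, -0.1815, 0.1082]
orientation: [2.815, 1.394, -0.0]
wrist_force: [-0.5, -0.6, -1.1]
grip_width: 0.0309
t: 10.45
tcp_pos: [0.4976, -0.1815, 0.1062]
orientation: [2.815, 1.394, 0.0]
wrist_force: [0.3, -0.2, -1.0]
grip_width: 0.0309
t: 10.65
tcp_pos: [0.4975, -0.1815, 0.1042]
orientation: [-2.815, -1.394, 0.0]
wrist_force: [0.5, -0.1, -0.5]
grip_width: 0.0312
```

```bash
python3 -m jog '[{"dx":0,"dy":0,"dz":0.001,"roll":0,"hand":0.3},{"dx":0,"dy":0,"dz":0.0005,"roll":0,"hand":0.3},{"dx":0,"dy":0,"dz":0,"roll":0,"hand":0.3}]' && python3 -m jog '[{"dx":0,"dy":0,"dz":0.0005,"roll":0,"hand":0.3},{"dx":0,"dy":0,"dz":0.0005,"roll":0,"hand":0.3}]' && python3 -m jog '[{"dx":0,"dy":0,"dz":0.0005,"roll":0,"hand":0.3},{"dx":0,"dy":0,"dz":0.0005,"roll":0,"hand":0.3}]'
```

```text
t: 10.95
tcp_pos: [0.4975, -0.1815, 0.1028]
orientation: [-2.815, -1.394, -0.0]
wrist_force: [-0.1, -0.0, -0.1]
grip_width: 0.0307
t: 11.15
tcp_pos: [0.4976, -0.1815, 0.1018]
orientation: [2.815, 1.394, 0.0]
wrist_force: [-0.5, 0.3, 0.8]
grip_width: 0.031
t: 11.35
tcp_pos: [0.4976, -0.1815, 0.1008]
orientation: [2.815, 1.394, 0.0]
wrist_force: [-1.2, -0.5, 0.9]
grip_width: 0.0308
```

```bash
python3 -m jog '[{"dx":0,"dy":0,"dz":0.0005,"roll":0,"hand":0.3},{"dx":0,"dy":0,"dz":0,"roll":0,"hand":0.3}]' && python3 -m jog '[{"dx":0,"dy":0,"dz":0.0005,"roll":0,"hand":0.3},{"dx":0,"dy":0,"dz":0,"roll":0,"hand":0.3}]' && python3 -m jog '[{"dx":0,"dy":0,"dz":0.0003,"roll":0,"hand":0.3},{"dx":0,"dy":0,"dz":0,"roll":0,"hand":0.3}]' && python3 - <<'E'
from h import *
c=cap("wrist"); save(c,"wrist5.png"); plan(.4975,-.1815,.099,52.5)
E
```

```text
t: 11.55
tcp_pos: [0.4976, -0.1815, 0.1003]
orientation: [2.815, 1.394, 0.0]
wrist_force: [-0.7, 0.1, 2.3]
grip_width: 0.031
t: 11.75
tcp_pos: [0.4976, -0.1815, 0.0998]
orientation: [2.815, 1.394, 0.0]
wrist_force: [-0.4, 1.2, 1.0]
grip_width: 0.0309
t: 11.95
tcp_pos: [0.4976, -0.1815, 0.0995]
orientation: [2.815, 1.394, 0.0]
wrist_force: [-0.7, -0.0, 1.6]
grip_width: 0.0309
t 12.0 tcp [ 0.4976 -0.1815  0.0995] yaw 52.69 tilt 0.0 | shift(before roll) [-0.0001 -0.      0.0005] roll 0.19 q6 0.3 F [ 0.5 -0.2  0.6] w 0.0309
```

View pics/wrist5.png

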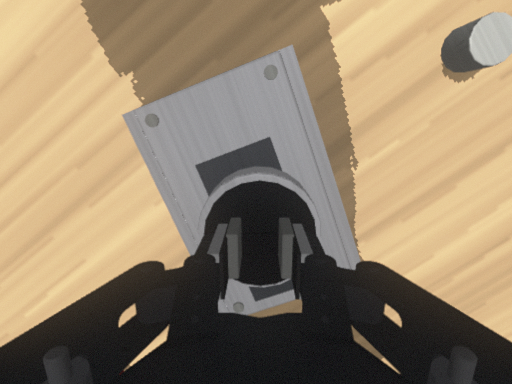

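The cap's flange sits concentric over the rim, with an even sliver of collar showing at the front (about (255,172)). Next I'll feel for the hard stop, then release.

```bash
python3 -m jog '[{"dx":0,"dy":0,"dz":0.0003,"roll":0,"hand":0.3},{"dx":0,"dy":0,"dz":0,"roll":0,"hand":0.3}]' && python3 -m jog '[{"dx":0,"dy":0,"dz":0.0003,"roll":0,"hand":0.3},{"dx":0,"dy":0,"dz":0,"roll":0,"hand":0.3}]'
```

```text
t: 12.2
tcp_pos: [0.4976, -0.1815, 0.0993]
orientation: [2.815, 1.394, 0.0]
wrist_force: [-0.7, 0.3, 2.8]
grip_width: 0.031
t: 12.4
tcp_pos: [0.4976, -0.1815, 0.0992]
orientation: [2.815, 1.394, 0.0]
wrist_force: [-2.9, 0.8, 9.0]
grip_width: 0.0312
```

The force jumped from 2.8 to 9 N at z = 0.0992, which is the home stop. Releasing now.

```bash
python3 -m jog '[{"dx":0,"dy":0,"dz":0,"roll":0,"hand":0.42},{"dx":0,"dy":0,"dz":0,"roll":0,"hand":0.5},{"dx":0,"dy":0,"dz":0,"roll":0,"hand":0.65},{"dx":0,"dy":0,"dz":0,"roll":0,"hand":0.75},{"dx":0,"dy":0,"dz":0,"roll":0,"hand":0.75},{"dx":0,"dy":0,"dz":0,"roll":0,"hand":0.75}]' && python3 -m jog '[{"dx":0,"dy":0,"dz":-0.02,"roll":0,"hand":0.75},{"dx":0,"dy":0,"dz":-0.03,"roll":0,"hand":0.75},{"dx":0,"dy":0,"dz":-0.03,"roll":0,"hand":0.75},{"dx":0,"dy":0,"dz":0,"roll":0,"hand":0.75},{"dx":0,"dy":0,"dz":0,"roll":0,"hand":0.75}]' && python3 - <<'E'
from h import *
c=cap("wrist"); save(c,"wrist6.png"); np.save("wrist6.npy",c,allow_pickle=True); plan(.4975,-.1815,.099,52.5)
P=pts(c); Z=P[...,2]
near=np.hypot(P[...,0]-.4976,P[...,1]+.1815)<.040
tb=near&(Z>.096)&(Z<.108); print("tabs",tb.sum(),cv2.minAreaRect((P[tb][:,:2]*1000).astype(np.float32)),np.median(Z[tb]))
f=near&(np.hypot(P[...,0]-.4976,P[...,1]+.1815)<.030)&(Z>.072)&(Z<.09)&(c["color"].max(2)<60)
A=np.c_[P[f][:,:2]-[.4976,-.1815],np.ones(f.sum())]; print("flange",f.sum(),np.linalg.lstsq(A,P[f][:,2],rcond=None)[0].round(4))
g=near&(Z>.068)&(np.hypot(P[...,0]-.4976,P[...,1]+.1815)>.033)&(np.hypot(P[...,0]-.4976,P[...,1]+.1815)<.0355); print("rim",np.median(Z[g]))
E
```

```text
t: 13.0
tcp_pos: [0.4975, -0.1815, 0.0988]
orientation: [-2.815, -1.394, 0.0]
wrist_force: [0.5, 0.4, -0.3]
grip_width: 0.0639
t: 13.5
tcp_pos: [0.4979, -0.1816, 0.1792]
orientation: [2.815, 1.394, 0.001]
wrist_force: [0.7, 0.3, -0.2]
grip_width: 0.0638
t 13.55 tcp [ 0.4974 -0.1814  0.1784] yaw 52.7 tilt 0.03 | shift(before roll) [0.     0.0002 0.0794] roll 0.2 q6 0.3 F [-0.6 -0.  -0.5] w 0.0642
tabs 588 ((497.91082763671875, -180.87075805664062), (43.21748352050781, 23.882427215576172), 52.65577697753906) 0.10458385042816296
flange 3247 [ 0.0003 -0.0002  0.0812]
rim 0.1967460106308381
```

View pics/wrist6.png

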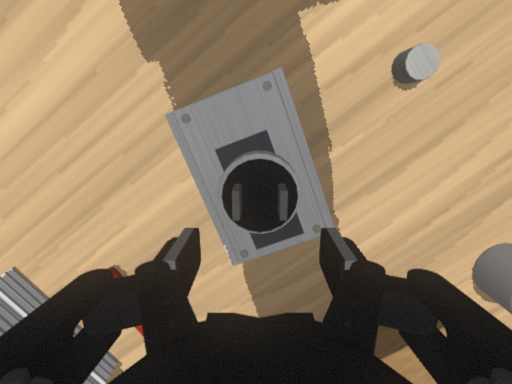

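The picture shows the cap centred in the port at (259,192), with its tabs at (237,202) and (283,203). The flange slopes under 0.1%, it sits about 2–2.5 mm above the rim, and the tab span is 43.2 mm, the same reading as when they were free on the bench (43.1). The spacer, at (422,63), still stands. The gripper is clear, so I'm handing in.

```bash
python3 -c "
from plant import ticket
print(ticket.job_done())"
```

```text
the job is handed in; nothing more can be done
None
```

The cap is fitted and locked in the port, and the job was handed in at about 13.6 s of the 61 s allowed. No verdict was reported.

**What I did**
- **Pick-up:** I found the cap and the port in the wrist camera, pinched both tabs fully and lifted the cap out by them.
- **Fitting:** I lowered the nose in small steps. It passed the mouth without touching the rim, then met the seal at about 2–3 N. It reached the home stop, where the wrist read 9 N upward.
- **Release:** I opened the gripper there and backed it off about 80 mm.

**Last checks**
- **Height:** the flange is about 2–2.5 mm above the rim, so the cap centre is 9–9.4 mm above the mark (limit 10.5 mm).
- **Level:** the flange slope is below 0.1%.
- **Tabs:** they span 43.2 mm, against 43.1 mm measured when free, so both are sprung out.
- **Position:** the cap is about 12 mm from the slot mark, inside the 3–33 mm band.
- **Robot:** the gripper touches nothing.

**Things that disagreed or were not checked**
- **Bystanders:** I never touched any of them, but I did not re-measure where they are. The spacer was still standing in the last picture.
- **Pinching force:** the wrist read 13 N upward while I pinched the cap on the bench, so the fingers were pressing it down. This went away on lifting.
- **Final rim reading:** my last depth check of the rim returned a false value (0.197 m), so the flange height relies on the rim's stated 74 mm.

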